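# Hold a valve cartridge down on the sprung test seat

### The arm

A 6-joint arm with a two-finger parallel gripper is mounted at the origin on the work surface. World frame = base frame: x ahead of the robot, y to its left, z up, the work surface at z = 0. Lengths are in m, angles in rad, forces in N, time in s.
With the tool pointing down it reaches from about 0.275 to 0.75 m from the base axis. Payload 10.2 kg.
Tool frame: the origin (TCP) lies midway between the tips of the shut fingers; the grasp point (between the pads) lies r.pinch_z behind it (r.pinch_z is the distance from the TCP to the grasp point, in m); y points along the fingers, z is the direction in which the jaws open and shut, and the axes are right-handed (so a half turn about y gives the same grasp; the last joint's range is limited). The gripper opens to 88 mm and grips with 3 to 60 N. Pads are 18 mm wide; open, the fingers measure 123 mm over their backs; the gripper's body (75 mm by 187 mm) begins 45 mm behind the grasp point.
Start: joints at [0.922, 0.313, 1.498, -0, 1.331, -0.223], TCP at [0.217, 0.478, 0.239] pointing down, gripper open.
Joint ranges: [-2.94, 2.94], [-0.97, 2.17], [0.19, 2.56], [-1.23, 4.37], [0.02, 3.11], [-2.88, 2.88]. Speed limits (rad/s): [2.39, 2.39, 3.01, 3.14, 3.14, 3.14].

### API

Orientations are given as [roll, pitch, yaw] about the fixed x, y, z axes, in that order (R = Rz(yaw) Ry(pitch) Rx(roll)).
In Python, from workcell import r, grab_frame gives the robot as it stands. The module is installed in compiled form; this text tells all that it offers.
- The arm moves only by the tool move_arm, never from a script. Its argument "moves" is one flat list of numbers, 7 for each row, row after row: the shift along the tool's x, y, z in m, then the turn, a rotation vector about the tool's x, y, z in degrees, then the gripper command: -1 is shut, 1 is fully open, values between are in proportion. A call has 1 to 12 rows; each row is the pose to reach, as a shift and turn from the pose commanded when the call began, along the tool's axes at that moment; what a row does not reach only later rows make up. A row lasts 1/8 s, in which the tool goes at most 62.5 mm and 10.7 degrees, less where a joint would pass 70% of its speed; a pose out of reach is approached as far as the arm can. A call with a gripper value outside its range is refused whole. The fingers move at their own pace and stop on an object; the grip force is fixed at half the most. Time passes only in rows, so rows that repeat a pose let the fingers close. It gives the time, the measured TCP pose, the force and the opening at its end, in the units of the state.
- r.state(): the state, without advancing time (a new reading comes with each control period).
- grab_frame(name): name is "scene" or "top"; returns a dict with "img" (480x640x3 uint8, red, green, blue), "z_map" (480x640 float32, m along the optical axis (not along the pixel's ray), 0 where there is no reading), "K" (3x3 intrinsics, pixels), "R" (3x3) and "t" (3): a world point X has camera coordinates R X + t. Camera axes: x right, y down, z forward; pixel columns grow to the right and rows downward; lengths in m; the calibration is good to about 2 mm. A picture is of the moment at which its call begins.
- r.sign_off(): hands the job in, once; it reports no verdict.
The state is a dict: "clock": time; "joints": joint angles; "joint_velocities": joint speeds; "joint_efforts": joint torques, N m; "position": TCP position; "orientation": TCP orientation; "wrist_force": force on the tool from outside, world axes, zero at the start; "torque": the same for the moment, N m; "width": finger opening in m.
Only numpy, scipy, OpenCV 4.12 (cv2) and the standard library are available. Lean on these libraries where they do the work, as an engineer would, in place of code of your own. Each camera call takes 0.05 s, during which the arm holds its last target.

### The job

Slip the flat blade into the slot under the front edge of the test stand's cover, lever the cover up with it and swing it right back, then lay the blade down on the bench. Take the tall-headed cartridge from the rack, put its stem in the stand's bore and press it gently down against the sprung plunger until its collar is firmly on the steel seat ring, and finish while still holding it pressed there: do not let go. Leave the other two fittings standing in the rack.

Things in the scene. Friction and masses are not known exactly. Their poses are not given: they have to be found in the camera images.
- stand: Fixed aluminium test stand: block 110 (x) x 100 (y) mm on a dark base plate 150 x 140 x 8 mm, 60 mm high to the underside of its flat cover. Origin: centre of its underside on the bench; z up; its front, with the slot, faces its own -x (towards the robot, turned by up to 0.3 rad); two steel hinge leaves on the cover mark the rear edge. Inside the rim (8 mm walls, top at z 60 mm) is a deck at z 41 mm with the steel seat ring.
- slot (a point): Centre of the mouth of the pry slot in the stand's front face, in the stand's axes (55.5 mm above the bench, 55 mm in front of the stand's centre). The slot is 9 mm high (z 51 to 60 mm) and 60 mm wide; its roof is the cover's underside and it opens into the hollow under the cover. No wall behind it for 90 mm.
- hinge (a point): Centre of the cover's hinge line, which runs along the stand's y axis at the rear (+x) top edge, 60 mm above the bench, 110 mm behind the slot mouth, level with the cover's underside.
- cover (a joint): Angle (rad) of the grey flat cover (its plate, cover_c0, is 108 x 98 x 4 mm, 0.2 kg, no handle), hinged at the rear: 0 closed, its front edge 110 mm from the hinge line; it opens upward and over to the rear to its stop at 2.6. It falls shut by its weight below about 1.5 and falls open beyond about 1.65.
- bore (a point): Centre of the bore's mouth, on the top of the steel seat ring (outer diameter 50 mm), 45 mm above the bench, at the stand's centre; hidden until the cover is open. Bore diameter 28 mm at the ring. The seat is the hard stop for the cartridge's collar.
- seat: The steel seat ring round the bore's mouth, fixed in the stand: 50 mm outer, 28 mm inner diameter, 4 mm high. Origin: centre of its underside, 41 mm above the bench.
- plunger (a joint): How far (m) the brass sprung plunger (20 mm diameter) inside the bore is pushed down: 0 at rest, its top then 12 mm below the seat; 0.016 when the cartridge's collar is on the seat. The spring pushes up with about 3 N at rest and 7.8 N at 0.016 (300 N/m), so a released cartridge is pushed up again.
- blade: Loose pry blade, 0.09 kg, lying on the bench: black handle 90 (x) x 22 (y) x 18 (z) mm with a flat steel blade 2.5 mm thick, 18 mm wide (14 mm at the end), that runs out of the handle's +x end at half the handle's height (9 mm above its underside). Origin: centre of the handle's underside; x along the tool to the tip; z up.
- blade_tip (a point): End of the blade, on its mid-thickness: 105 mm ahead of the blade tool's origin, 60 mm ahead of the handle's end.
- rack: Fixed grey rack 190 (x) x 64 (y) x 34 (z) mm with three holes 60 mm apart along its x axis, the middle one at its centre; a fitting stands in each, in any order, collar on the rack's top. Origin: centre of its underside.
- cartridge: Loose valve cartridge, 0.11 to 0.22 kg, the one with the tall thick ribbed head. All round about its z axis, upright in the rack. From its origin (centre of the stem's bottom face) upward: stem diameter 24 mm from 0 to 28 mm (bottom edge chamfered 2 mm), collar diameter 44 mm from 28 to 36 mm, cylindrical head diameter 24 mm from 36 to 80 mm, to be gripped, with a 2 mm brass nub on top. Seated in the stand its origin is 28 mm below bore.
- plug: Another loose fitting in the rack: same stem and collar, low wide domed head (38 mm across, 14 mm high). To be left there. Origin: centre of the stem's bottom face.
- pin: Another loose fitting in the rack: same stem and collar, slim head (12 mm diameter, 30 mm high). To be left there. Origin: centre of the stem's bottom face.
There are look-alikes about, which are no part of the job. What is shaped like the cartridge but green or orange is not meant.

How it is judged:
By the outcome, as a careful person would: the job done as asked, in the order asked, and still so for the second after the job is handed in, while the arm keeps its last pose, push and grip.
It also fails if it takes over 64 s, if anything falls off the work surface, if the arm or the gripper's body presses on something with over 40 N, if the wrist force passes 120 N, or if a joint passes its speed limit or range.

## Working session

There is one attempt and no reset: what is moved stays moved. The work goes in short steps, Python scripts to look and compute and a tool call to move; the robot and the scene stay as the last step left them, time stands still between calls to the robot, and variables do not carry over. Pictures are saved under pics/ and viewed, and the job is handed in when it is done.

Besides the shell and the picture viewer there is one more tool, called after "Call:" as a command line: name --argument value ..., lists and objects as JSON in quotes. move_arm: Moves the arm, as the interface text tells. Its arguments: {"type":"object","properties":{"moves":{"type":"array"}},"required":["moves"]}

```bash
mkdir -p pics; python3 - <<'E'
from workcell import r, grab_frame
import cv2,numpy as np
print(r.state(), r.pinch_z)
for n in ("scene","top"):
    f=grab_frame(n); cv2.imwrite(f"pics/{n}0.png",f["img"][:,:,::-1]); np.savez(f"{n}0.npz",**f)
    print(n,f["K"].round(1).tolist(),f["R"].round(3).tolist(),f["t"].round(3).tolist(), -f["R"].T@f["t"])
E
```

```text
{'clock': 0.0, 'joints': array([ 9.21621578e-01,  3.13442374e-01,  1.49842137e+00, -8.02544961e-06,
        1.33100099e+00, -2.23405853e-01]), 'joint_velocities': array([ 0.00143295,  0.00039017,  0.0009873 , -0.00069129, -0.00059446,
        0.00029493]), 'joint_efforts': array([-9.32106241e-05, -4.02205575e+01, -2.52283341e+01,  6.95104315e-02,
        3.51420615e-02, -1.14454083e-04]), 'position': array([0.21670132, 0.47792337, 0.23817089]), 'orientation': array([-1.57203853e+00,  2.74233373e-04, -4.25767155e-01]), 'wrist_force': array([-0.16094157,  0.39092918,  0.16281306]), 'torque': array([-0.02484257,  0.01528309, -0.01843446]), 'width': 0.087740730384678} 0.0187
scene [[511.7, 0.0, 324.1], [0.0, 511.7, 237.0], [0.0, 0.0, 1.0]] [[-0.621, 0.783, -0.01], [0.638, 0.499, -0.587], [-0.455, -0.371, -0.81]] [0.343, -0.342, 1.307] [1.02605368 0.38630284 0.86037911]
top [[465.1, 0.0, 321.0], [0.0, 465.1, 241.4], [0.0, 0.0, 1.0]] [[-0.004, -1.0, 0.021], [-0.983, 0.0, -0.184], [0.184, -0.022, -0.983]] [0.038, 0.57, 0.851] [0.40424076 0.05598361 0.94041522]
```

View pics/scene0.png

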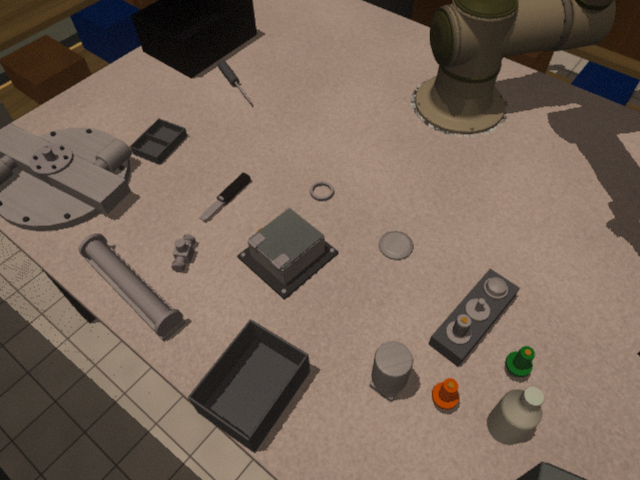

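View pics/top0.png

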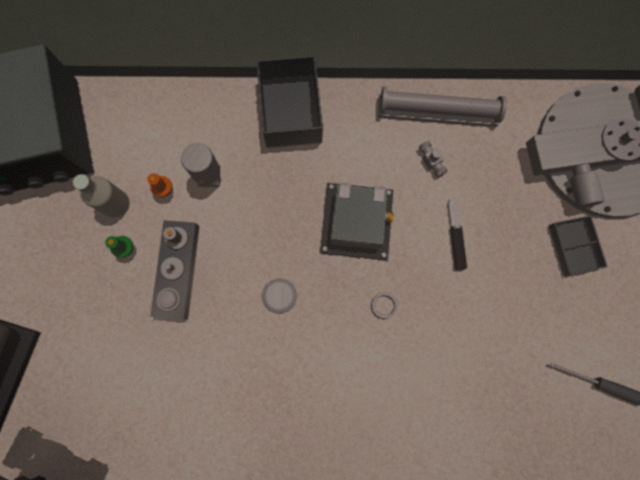

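The scene view shows the stand at about (288,250), the blade at (228,197), and the rack at (475,315) with the brass-nubbed cartridge at (463,325). In the top view these are at (360,220), (457,235) and (175,235). Next I'll measure them.

```bash
cat > h.py <<'E'
import numpy as np,cv2
def cloud(f):
    z=f["z_map"];v,u=np.mgrid[:480,:640];K=f["K"]
    c=np.stack([(u-K[0,2])/K[0,0]*z,(v-K[1,2])/K[1,1]*z,z],-1)
    W=(c-f["t"])@f["R"]; W[z<=0]=np.nan
    return W
def proj(f,X):
    c=f["R"]@np.asarray(X)+f["t"]; p=f["K"]@c; return p[:2]/p[2]
def rect(P):
    P=np.asarray(P,np.float32)
    (c,s,a)=cv2.minAreaRect((P*1000).astype(np.float32)); return np.round(c,1),np.round(s,1),round(a,2)
def comp(M,minn=15):
    n,l,s,c=cv2.connectedComponentsWithStats(M.astype(np.uint8))
    return [(l==i) for i in range(1,n) if s[i,4]>=minn]
E
python3 - <<'E'
from h import *
for n in ("scene","top"):
    f=dict(np.load(n+"0.npz")); W=cloud(f); print(n, "bench z", np.nanmedian(W[:,:,2]))
    X,Y,Z=W[...,0],W[...,1],W[...,2]
    for nm,lo,hi,box in (("cover",.055,.075,(.3,.65,-.2,.15)),("baseplate",.004,.0125,(.3,.65,-.2,.15)),("rack",.030,.037,(.2,.65,.2,.5)),("collar",.039,.044,(.2,.65,.2,.5)),("heads",.06,.1,(.2,.65,.2,.45)),("blade",.005,.03,(.3,.6,-.35,-.15))):
        M=(Z>lo)&(Z<hi)&(X>box[0])&(X<box[1])&(Y>box[2])&(Y<box[3])
        for m in comp(M,12):
            P=W[m]; v,u=np.nonzero(m)
            print(nm,m.sum(),"px",u.mean().round(),v.mean().round(),"z",np.median(P[:,2]).round(4),P[:,2].min().round(4),P[:,2].max().round(4),*rect(P[:,:2]))
    s=(230,330,150,230) if n=="scene" else (290,480,170,280)
im=dict(np.load("top0.npz"))["img"][:,:,::-1]
cv2.imwrite("pics/c1.png",cv2.resize(im[170:290,310:480],None,fx=4.5,fy=4.5,interpolation=2))
im=dict(np.load("scene0.npz"))["img"][:,:,::-1]
cv2.imwrite("pics/c2.png",cv2.resize(im[160:300,190:350],None,fx=4.2,fy=4.2,interpolation=2))
E
```

```text
scene bench z 0.0009268855469215501
cover 1815 px 292.0 233.0 z 0.0647 0.0551 0.0703 [611.2 -35.3] [101.5  86.4] 84.76
baseplate 179 px 322.0 190.0 z 0.0094 0.004 0.0125 [450.2 -87.8] [51.1 51. ] 0.38
baseplate 378 px 394.0 245.0 z 0.0104 0.0043 0.0125 [470.6 118.6] [62.5 70.9] 89.53
baseplate 503 px 318.0 261.0 z 0.0088 0.004 0.0125 [600.6  24.2] [97.7 36.8] 3.7
baseplate 19 px 397.0 246.0 z 0.0115 0.0087 0.0125 [476.4 125.5] [ 8.7 16. ] 28.65
rack 1811 px 475.0 315.0 z 0.0347 0.0301 0.037 [520.8 325.8] [ 64.4 192.7] 85.55
rack 206 px 517.0 366.0 z 0.0358 0.03 0.037 [569.5 429.1] [42.3 36.2] 80.25
collar 67 px 489.0 290.0 z 0.0421 0.0395 0.044 [472.5 321.5] [42.4 17. ] 47.65
collar 25 px 503.0 295.0 z 0.0425 0.0393 0.0439 [465.2 348.1] [ 7.3 23.5] 70.77
collar 280 px 477.0 310.0 z 0.0425 0.0391 0.044 [522.5 325.9] [42.4 42.6] 6.28
collar 206 px 458.0 335.0 z 0.0425 0.0392 0.044 [584.  321.8] [35.9 43.1] 13.81
collar 19 px 517.0 365.0 z 0.0406 0.0391 0.044 [574.1 426.6] [19.8  6.4] 70.87
heads 59 px 481.0 302.0 z 0.071 0.0602 0.0761 [523.1 325.7] [10.8 12.3] 83.35
heads 261 px 462.0 
[... 991 characters left out ...]
16.0 209.0 z 0.0415 0.0397 0.0435 [636.7 439.9] [ 2.1 16.3] 48.66
collar 172 px 179.0 239.0 z 0.0419 0.0392 0.0439 [578.6 316.2] [36.5 44. ] 55.36
collar 284 px 173.0 268.0 z 0.0419 0.039 0.044 [519.6 323.1] [42.7 42.4] 68.85
collar 94 px 171.0 300.0 z 0.0417 0.039 0.044 [460.6 327. ] [40.2 42.1] 88.33
heads 176 px 108.0 202.0 z 0.0847 0.0602 0.0998 [640.4 440.1] [ 9.1 27.7] 44.09
heads 184 px 172.0 234.0 z 0.0851 0.0608 0.0907 [580.  318.8] [24.3 22.9] 2.14
heads 184 px 114.0 243.0 z 0.0793 0.0608 0.084 [563.9 426.9] [23.3 23.4] 16.7
heads 42 px 168.0 266.0 z 0.0717 0.0619 0.0749 [520.2 323.6] [10.7 10.4] 33.98
blade 478 px 459.0 250.0 z 0.0173 0.0051 0.0226 [ 560.3 -245.4] [79.5 22.8] 3.16
```

```bash
ls pics
```

```text
c1.png
c2.png
scene0.png
top0.png
```

View pics/c1.png

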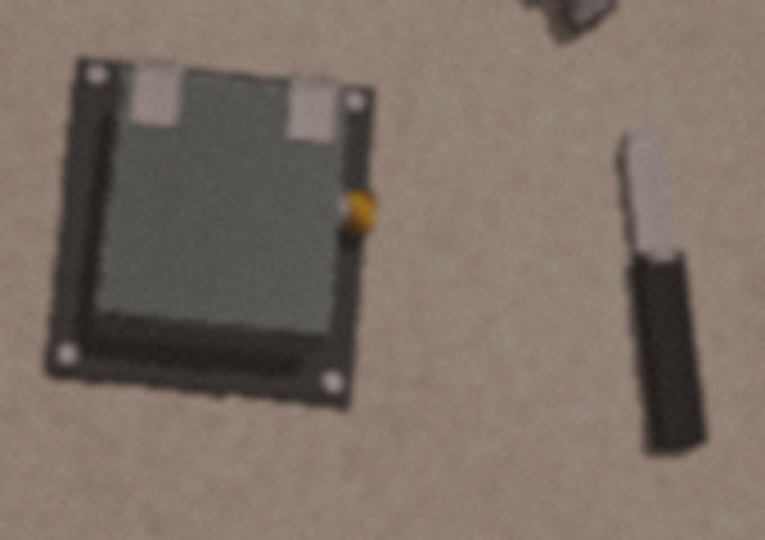

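View pics/c2.png

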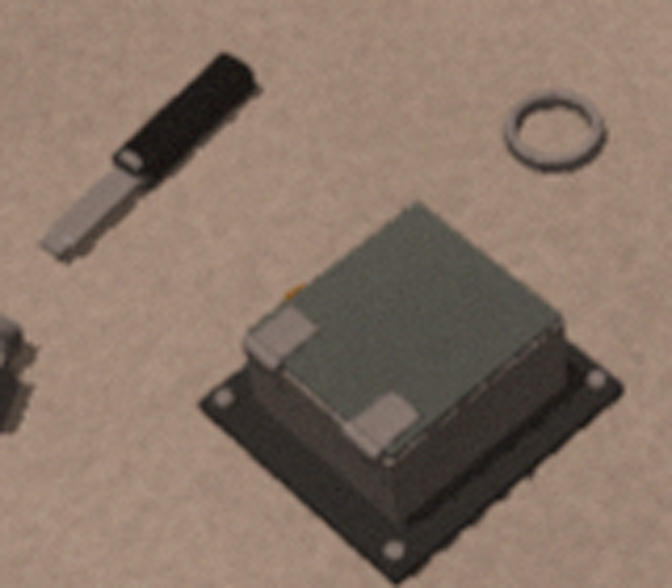

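The crops show the stand's base corners at crop px (80,58), (375,90), (350,407) and (48,377), with its rear (hinge leaves) towards +x. The blade's tip points towards +x at (637,135).

```bash
cat >> h.py <<'E'
def ray(f,u,v,z):
    d=f["R"].T@np.linalg.solve(f["K"],[u,v,1.]); c=-f["R"].T@f["t"]
    return c+d*(z-c[2])/d[2]
E
python3 - <<'E'
from h import *
f=dict(np.load("top0.npz")); g=dict(np.load("scene0.npz"))
T=lambda p,z: ray(f,p[0]/4.5+310-.4,p[1]/4.5+170-.4,z)
S=lambda p,z: ray(g,p[0]/4.2+190-.4,p[1]/4.2+160-.4,z)
def an(a,b): d=b-a; return np.degrees(np.arctan2(d[1],d[0])).round(2), np.hypot(*d[:2]).round(4)
# base: rearleft, rearright, frontright, frontleft
for nm,C in (("top",[T(p,.008) for p in ((80,58),(375,90),(350,407),(48,377))]),("scene",[S(p,.008) for p in ((397,583),(200,404))])):
    C=np.array(C); print(nm,C.round(4).tolist(),C.mean(0).round(4))
    for i in range(len(C)): print(an(C[i],C[(i+1)%len(C)]))
Cs=[T(p,.008) for p in ((98,75),(356,101),(333,381),(67,354))]; print("screws",np.mean(Cs,0),[an(Cs[i],Cs[(i+1)%4]) for i in range(4)])
cf=[T(p,.064) for p in ((98,312),(330,333))]; print("coverfront",np.round(cf,4).tolist(),an(cf[1],cf[0]))
cs=[S(p,.064) for p in ((418,203),(565,322))]; print("scene coverfront",np.round(cs,4).tolist(),an(*cs))
for nm,b in (("top",dict(hb=(T((648,450),.018),T((706,438),.018)),hf=(T((632,262),.018),T((682,255),.018)),tip=T((637,135),.009)*1)),
             ("scene",dict(hb=(S((222,55),.018),S((258,75),.018)),hf=(S((118,155),.018),S((152,175),.018)),tip=S((52,245),.009)))):
    print(nm,{k:np.round(v,4).tolist() for k,v in b.items()})
    hb=np.mean(b["hb"],0);hf=np.mean(b["hf"],0); print(an(hb,hf),an(hf,b["tip"]),an(hb,b["tip"]))
W=cloud(f);X,Y,Z=W[...,0],W[...,1],W[...,2]
for f_ in (f,g):
    W=cloud(f_);X,Y,Z=W[...,0],W[...,1],W[...,2]
    M=(Z>.003)&(Z<.03)&(X>.45)&(X<.72)&(Y>-.29)&(Y<-.2); 
    M2=M&(Z>.012); print("handle",rect(W[M2][:,:2]),np.median(W[M2],0))
    M2=M&(X>.61); print("bl",M2.sum(),W[M2][:,2].mean() if M2.any() else 0, W[M2].max(0) if M2.any() else 0)
E
```

```text
top [[0.7039, 0.0217, 0.008], [0.6888, -0.1153, 0.008], [0.5401, -0.0992, 0.008], [0.5539, 0.0371, 0.008]] [ 0.6216 -0.0389  0.008 ]
(np.float64(-96.29), np.float64(0.1378))
(np.float64(173.8), np.float64(0.1496))
(np.float64(84.22), np.float64(0.137))
(np.float64(-5.87), np.float64(0.1508))
scene [[0.7064, 0.0253, 0.008], [0.6912, -0.1128, 0.008]] [ 0.6988 -0.0437  0.008 ]
(np.float64(-96.29), np.float64(0.139))
(np.float64(83.71), np.float64(0.139))
screws [ 0.62385754 -0.03905643  0.008     ] [(np.float64(-95.84), np.float64(0.1203)), (np.float64(173.71), np.float64(0.1323)), (np.float64(84.1), np.float64(0.1209)), (np.float64(-6.56), np.float64(0.1322))]
coverfront [[0.5729, 0.0168, 0.064], [0.5638, -0.0822, 0.064]] (np.float64(84.74), np.float64(0.0995))
scene coverfront [[0.5655, -0.0787, 0.064], [0.5773, 0.0203, 0.064]] (np.float64(83.2), np.float64(0.0997))
top {'hb': [[0.5191, -0.2303, 0.018], [0.5245, -0.2567, 0.018]], 'hf': [[0.6049, -0.2279, 0.018], [0.6082, -0.2509, 0.018]], 'tip': [0.6671, -0.2363, 0.009]}
(np.float64(2.78), np.float64(0.0849)) (np.float64(2.92), np.float64(0.0606)) (np.float64(2.84), np.float64(0.1455))
scene {'hb': [[0.5261, -0.2546, 0.018], [0.5248, -0.2295, 0.018]], 'hf': [[0.6099, -0.2483, 0.018], [0.6086, -0.2249, 0.018]], 'tip': [0.6681, -0.2387, 0.009]}
(np.float64(3.72), np.float64(0.084)) (np.float64(-2.02), np.float64(0.0589)) (np.float64(1.36), np.float64(0.1427))
handle (array([ 621.4, -237.4]), array([203.4,  30.4]), 8.93) [ 0.56922388 -0.2437449   0.01747165]
bl 321 0.009429515215119982 [ 0.71975998 -0.20124658  0.02607036]
handle (array([ 621.6, -235.6]), array([203.,  32.]), 8.32) [ 0.57586157 -0.23978579  0.01786877]
bl 331 0.009096126463471858 [ 0.71997394 -0.20027255  0.02701585]
```

```bash
cat > m.py <<'E'
from workcell import r,grab_frame
from h import *
from scipy.spatial.transform import Rotation as Ro
def rel(p,yaw,base=None,pitch=0):
    s=r.state(); p0,o0=(s["position"],s["orientation"]) if base is None else base
    R0=Ro.from_euler("xyz",o0); R1=Ro.from_euler("xyz",[-np.pi/2,0,np.radians(yaw)])
    if pitch: R1=R1*Ro.from_rotvec([0,0,np.radians(pitch)])
    d=R0.inv().apply(np.asarray(p)-p0); w=(R0.inv()*R1).as_rotvec(degrees=True)
    print("row mm",(d*1000).round(1).tolist(),"deg",w.round(2).tolist())
def st():
    s=r.state(); print("t",round(s["clock"],2),"p",s["position"].round(4).tolist(),"o",np.degrees(s["orientation"]).round(2).tolist(),"F",s["wrist_force"].round(1).tolist(),"w",round(s["width"],4))
E
python3 -c "
from m import *
rel([.5845,-.239,.12],2.8)"
```

```text
row mm [631.1, 118.6, -500.9] deg [0.06, -27.19, -0.03]
```

Call:
move_arm --moves '[0.631,0.1186,-0.501,0,-27.2,0,0,0.631,0.1186,-0.501,0,-27.2,0,0,0.631,0.1186,-0.501,0,-27.2,0,0,0.631,0.1186,-0.501,0,-27.2,0,0,0.631,0.1186,-0.501,0,-27.2,0,0,0.631,0.1186,-0.501,0,-27.2,0,0,0.631,0.1186,-0.501,0,-27.2,0,0,0.631,0.1186,-0.501,0,-27.2,0,0,0.631,0.1186,-0.501,0,-27.2,0,0,0.631,0.1186,-0.501,0,-27.2,0,0,0.631,0.1186,-0.501,0,-27.2,0,0,0.631,0.1186,-0.501,0,-27.2,0,0]'

```text
clock: 1.6
position: [0.5493, -0.1707, 0.1311]
orientation: [-1.57, 0.0, 0.049]
wrist_force: [0.4, -0.2, -0.7]
width: 0.0441
```

```bash
python3 -c "
from m import *
st();rel([.5845,-.239,.06],2.8)"
```

```text
t 1.6 p [0.5493, -0.1707, 0.1311] o [-89.98, 0.02, 2.78] F [0.4, -0.2, -0.7] w 0.0441
row mm [31.9, 71.1, -70.0] deg [-0.02, -0.02, -0.02]
```

Call:
move_arm --moves '[0.032,0.071,-0.07,0,0,0,0,0.032,0.071,-0.07,0,0,0,0,0.032,0.071,-0.07,0,0,0,0,0.032,0.071,-0.07,0,0,0,0]'

```text
clock: 2.1
position: [0.5842, -0.2365, 0.0614]
orientation: [-1.571, -0.0, 0.049]
wrist_force: [0.8, 0.2, 0.6]
width: 0.0436
```

```bash
python3 -c "
from m import *
st();rel([.5845,-.239,.004],2.8)
f=grab_frame('scene');im=f['img'][:,:,::-1];cv2.imwrite('pics/a1.png',cv2.resize(im[90:260,150:350],None,fx=3.5,fy=3.5,interpolation=2))
st()"
```

```text
t 2.1 p [0.5842, -0.2365, 0.0614] o [-90.0, -0.02, 2.82] F [0.8, 0.2, 0.6] w 0.0436
row mm [0.2, 57.4, -2.5] deg [0.0, 0.02, 0.02]
t 2.15 p [0.5844, -0.2364, 0.0619] o [-90.04, -0.06, 2.85] F [-0.7, -0.2, -0.2] w 0.0441
```

View pics/a1.png

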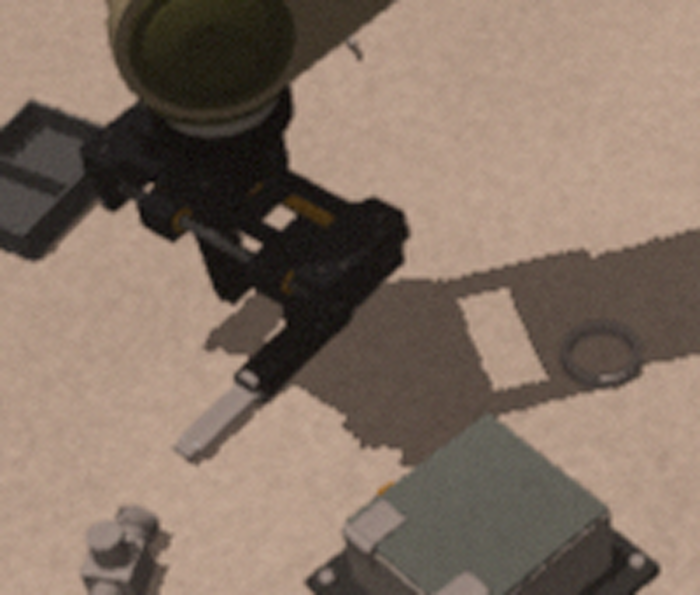

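The fingers straddle the handle just behind its front end. I'll go down and grip.

Call:
move_arm --moves '[0,0.035,-0.0015,0,0,0,0,0,0.056,-0.0015,0,0,0,0,0,0.056,-0.0015,0,0,0,0,0,0.056,-0.0015,0,0,0,-1,0,0.056,-0.0015,0,0,0,-1,0,0.056,-0.0015,0,0,0,-1,0,0.056,-0.0015,0,0,0,-1,0,0.056,-0.0015,0,0,0,-1]'

```text
clock: 3.15
position: [0.5849, -0.2391, 0.0062]
orientation: [-1.572, -0.002, 0.049]
wrist_force: [-1.3, -0.2, 6.5]
width: 0.0217
```

```bash
python3 -c "
from m import *
st()"
```

```text
t 3.15 p [0.5849, -0.2391, 0.0062] o [-90.09, -0.11, 2.81] F [-1.3, -0.2, 6.5] w 0.0217
```

```bash
python3 -c "
from m import *
rel([.4457,-.018,.106],-6)"
```

```text
row mm [-128.0, -100.4, 227.5] deg [0.08, 8.81, 0.12]
```

Call:
move_arm --moves '[0,-0.05,0,0,0,0,-1,0,-0.1,0,0,0,0,-1,-0.04,-0.1,0.05,0,4,0,-1,-0.07,-0.1,0.1,0,8.8,0,-1,-0.1,-0.1,0.15,0,8.8,0,-1,-0.128,-0.1,0.2,0,8.8,0,-1,-0.128,-0.1,0.2275,0,8.8,0,-1,-0.128,-0.1,0.2275,0,8.8,0,-1,-0.128,-0.1,0.2275,0,8.8,0,-1,-0.128,-0.1,0.2275,0,8.8,0,-1]'

```text
clock: 4.4
position: [0.4455, -0.0185, 0.1047]
orientation: [-1.571, 0.0, -0.106]
wrist_force: [0.6, 0.7, -0.9]
width: 0.0215
```

```bash
python3 -c "
from m import *
st()
for n in ('scene','top'):
    f=grab_frame(n);np.savez(n+'1.npz',**f);im=f['img'][:,:,::-1];u,v=proj(f,[.52,-.025,.1]).astype(int);print(u,v)
    cv2.imwrite('pics/b_%s.png'%n,cv2.resize(im[v-65:v+65,u-85:u+85],None,fx=4.5,fy=4.5,interpolation=2))
st()"
```

```text
t 4.4 p [0.4455, -0.0185, 0.1047] o [-90.0, 0.0, -6.07] F [0.6, 0.7, -0.9] w 0.0215
324 195
355 263
t 4.5 p [0.4454, -0.0183, 0.1046] o [-90.0, 0.01, -6.06] F [-0.4, 0.3, -1.1] w 0.0216
```

View pics/b_scene.png

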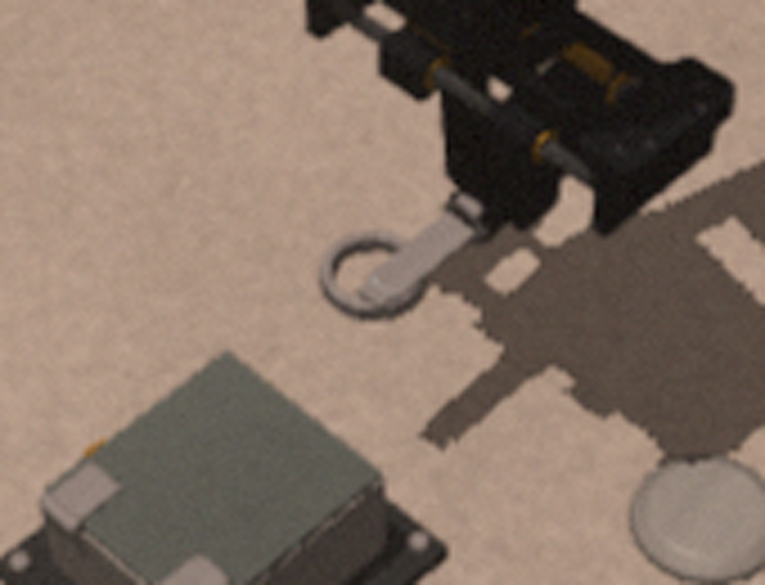

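View pics/b_top.png

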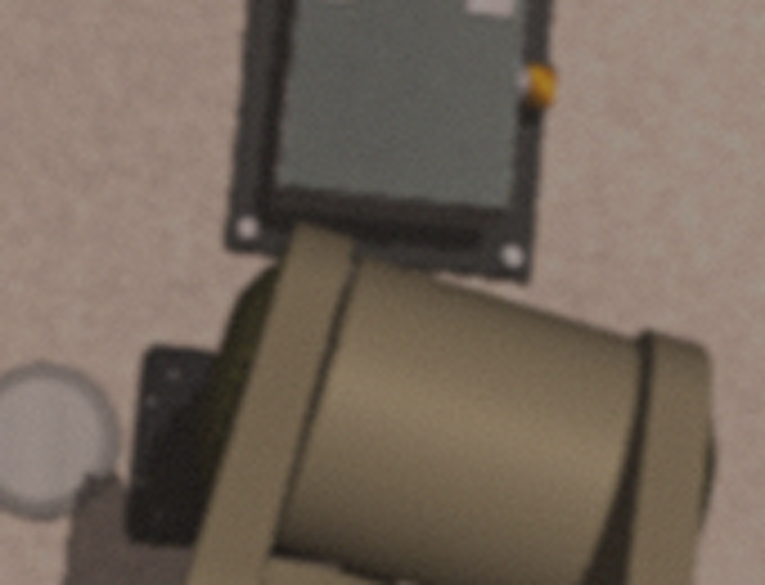

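The scene crop shows the blade held straight ahead, with its tip at crop (375,290). I'll get its height and tilt from depth.

```bash
python3 - <<'E'
from h import *
f=dict(np.load("scene1.npz"));W=cloud(f)
p=np.array([.4455,-.0184,.1047]);a=np.radians(-6.06);u=np.array([np.cos(a),np.sin(a)]);n=np.array([-u[1],u[0]])
D=W-p;s=D[...,:2]@u;l=D[...,:2]@n;h=D[...,2]
M=(s>.02)&(s<.1)&(abs(l)<.015)&(abs(h)<.03)
for lo in np.arange(.02,.1,.005):
    m=M&(s>=lo)&(s<lo+.005)
    if m.any(): print(round(lo*1000),m.sum(),(np.median(h[m])*1000).round(1),(l[m].min()*1000).round(1),(l[m].max()*1000).round(1))
print(s[M].max())
m=M&(s>.035)&(s<.078);print("tilt",np.polyfit(s[m],h[m],1))
# sanity: cover top height
C=(abs(W[...,0]-.61)<.03)&(abs(W[...,1]+.036)<.03);print("cover z",np.median(W[C][:,2]))
d=ray(f,375/4.5+239-.4,290/4.5+130-.4,.107)-p; print("tip ray",d[:2]@u,d[:2]@n)
E
```

```text
20 40 10.5 -9.1 12.9
25 34 6.2 -7.5 10.8
30 17 4.9 -7.2 10.8
35 20 4.8 -6.4 10.4
40 21 4.9 -7.7 12.5
45 19 4.8 -6.8 9.6
50 18 4.7 -5.7 11.2
55 20 4.5 -6.7 11.7
60 14 4.2 -6.9 11.2
65 24 5.2 -6.5 11.7
70 20 4.9 -6.9 11.8
75 17 4.4 -4.8 12.2
80 17 5.1 -4.9 10.6
85 3 4.7 1.2 9.3
0.08554870543026077
tilt [-0.00031162  0.00464417]
cover z 0.06476849239680513
tip ray 0.07980512297965689 0.0007187653087713198
```

Call:
move_arm --moves '[0,0.035,0,0,0,0,-1,0,0.052,0,0,0,0,-1,0,0.052,0,0,0,0,-1,0,0.052,0,0,0,0,-1,0.02,0.052,0,0,0,0,-1,0.03,0.052,0,0,0,0,-1,0.03,0.052,0,0,0,0,-1,0.03,0.052,0,0,0,0,-1]'

```text
clock: 5.5
position: [0.4747, -0.0206, 0.0528]
orientation: [-1.571, 0.0, -0.105]
wrist_force: [1.0, -0.1, -0.6]
width: 0.022
```

```bash
python3 -c "
from m import *
for i in range(3): st()
f=grab_frame('scene');np.savez('scene2.npz',**f);im=f['img'][:,:,::-1]
cv2.imwrite('pics/d1.png',cv2.resize(im[160:280,230:370],None,fx=5,fy=5,interpolation=2))
W=cloud(f);p=np.array(r.state()['position']);a=np.radians(-6.06);u=np.array([np.cos(a),np.sin(a)]);n=np.array([-u[1],u[0]])
D=W-p;s=D[...,:2]@u;l=D[...,:2]@n;h=D[...,2]
M=(s>.035)&(s<.08)&(abs(l-.002)<.006)&(abs(h)<.012);print(M.sum(),np.median(h[M]),np.median(W[M][:,2]))
C=(abs(W[...,0]-.61)<.03)&(abs(W[...,1]+.036)<.03);print('cover z',np.median(W[C][:,2]))
"
```

```text
t 5.5 p [0.4747, -0.0206, 0.0528] o [-90.0, 0.02, -5.99] F [1.0, -0.1, -0.6] w 0.022
t 5.5 p [0.4747, -0.0206, 0.0528] o [-90.0, 0.02, -5.99] F [1.0, -0.1, -0.6] w 0.022
t 5.5 p [0.4747, -0.0206, 0.0528] o [-90.0, 0.02, -5.99] F [1.0, -0.1, -0.6] w 0.022
106 0.0046486626741001555 0.05740497352438983
cover z 0.06463457438518694
```

View pics/d1.png

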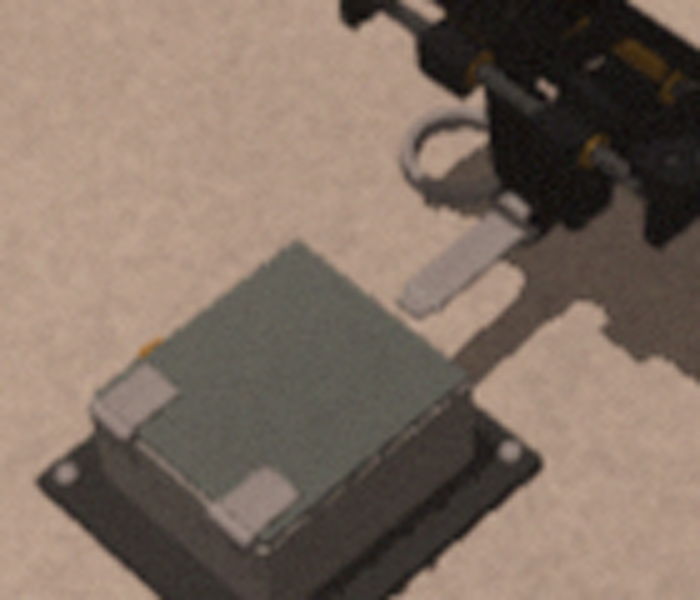

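The tip is about 9 mm short of the front face, and the blade's mid-plane is at z ≈ 55.4 mm against the slot's 55.5 mm. I'll insert it 40 mm.

Call:
move_arm --moves '[0.012,0,0,0,0,0,-1,0.024,0,0,0,0,0,-1,0.035,0,0,0,0,0,-1,0.04,0,0,0,0,0,-1,0.04,0,0,0,0,0,-1]'

```text
clock: 6.18
position: [0.5151, -0.0249, 0.0526]
orientation: [-1.571, 0.0, -0.105]
wrist_force: [-0.8, -1.5, -0.9]
width: 0.0214
```

```bash
python3 -c "
from m import *
st()
f=grab_frame('scene');im=f['img'][:,:,::-1]
cv2.imwrite('pics/d2.png',cv2.resize(im[160:280,230:370],None,fx=5,fy=5,interpolation=2))
"
```

```text
t 6.17 p [0.5151, -0.0249, 0.0526] o [-90.0, 0.01, -5.99] F [-0.8, -1.5, -0.9] w 0.0214
```

View pics/d2.png

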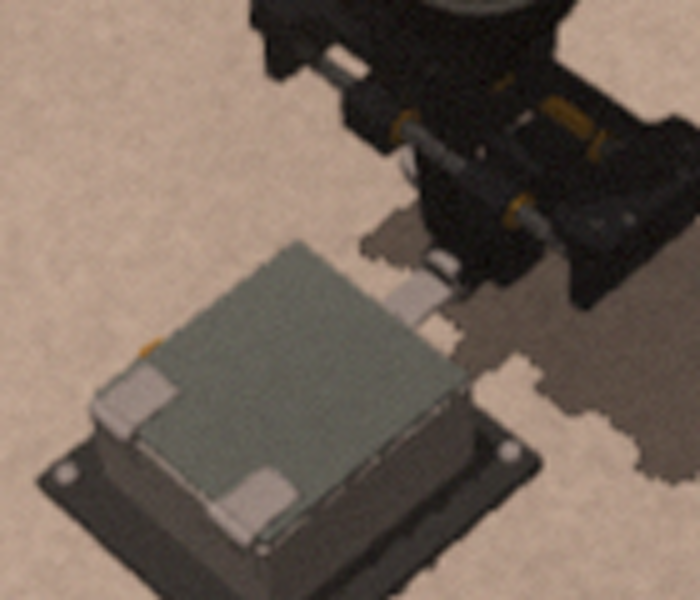

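The blade is about 31 mm into the slot with no contact force. Now I'll lever the cover up along an arc about the hinge.

Call:
move_arm --moves '[0.0006,-0.013,0,0,0,0,-1,0.0025,-0.023,0,0,0,0,-1,0.0055,-0.032,0,0,0,0,-1,0.0097,-0.041,0,0,0,0,-1,0.015,-0.0496,0,0,0,0,-1,0.021,-0.057,0,0,0,0,-1,0.028,-0.064,0,0,0,0,-1,0.036,-0.07,0,0,0,0,-1]'

```text
clock: 7.22
position: [0.5513, -0.0288, 0.1232]
orientation: [-1.571, -0.0, -0.105]
wrist_force: [-0.8, -0.8, -1.1]
width: 0.0215
```

```bash
python3 -c "
from m import *
st()
f=grab_frame('scene');im=f['img'][:,:,::-1]
cv2.imwrite('pics/e1.png',cv2.resize(im[140:290,210:380],None,fx=4,fy=4,interpolation=2))
"
```

```text
t 7.22 p [0.5513, -0.0288, 0.1232] o [-90.0, -0.02, -6.0] F [-0.8, -0.8, -1.1] w 0.0215
```

View pics/e1.png

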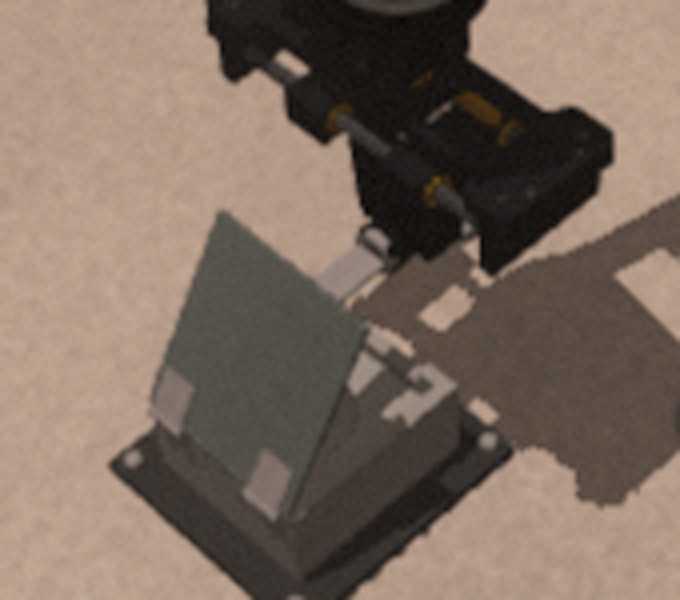

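The cover is up at about 1 rad, resting on the blade tip. I'll carry on over the top.

Call:
move_arm --moves '[0.0086,-0.005,0,0,0,0,-1,0.018,-0.0085,0,0,0,0,-1,0.027,-0.011,0,0,0,0,-1,0.037,-0.0123,0,0,0,0,-1,0.043,-0.0125,0,0,0,0,-1,0.05,-0.012,0,0,0,0,-1,0.057,-0.011,0,0,0,0,-1,0.066,-0.009,0,0,0,0,-1,0.076,-0.0055,0,0,0,0,-1,0.084,-0.001,0,0,0,0,-1,0.084,-0.001,0,0,0,0,-1]'

```text
clock: 8.65
position: [0.6344, -0.0375, 0.1229]
orientation: [-1.571, 0.001, -0.105]
wrist_force: [-0.0, 0.2, -1.1]
width: 0.0219
```

```bash
python3 -c "
from m import *
st()
f=grab_frame('scene');im=f['img'][:,:,::-1]
cv2.imwrite('pics/e2.png',cv2.resize(im[140:290,210:380],None,fx=4,fy=4,interpolation=2))
rel([.5845,-.239,.12],2.8)
"
```

```text
t 8.65 p [0.6344, -0.0375, 0.1229] o [-89.99, 0.06, -6.0] F [-0.0, 0.2, -1.1] w 0.0219
row mm [-28.4, 3.3, -205.6] deg [-0.01, -8.79, -0.04]
```

View pics/e2.png

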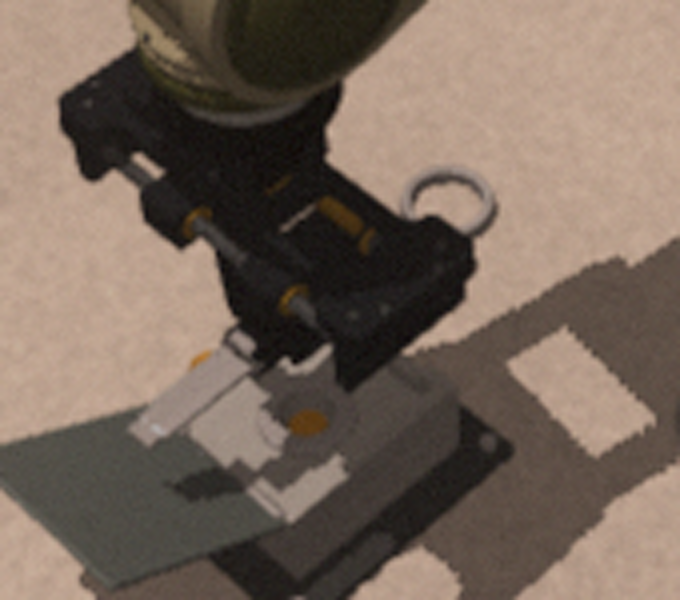

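The cover is fully back and the bore and plunger are visible. I'll take the blade back to where it lay.

Call:
move_arm --moves '[-0.04,-0.03,0,0,0,0,-1,-0.08,-0.04,0,0,0,0,-1,-0.08,-0.04,-0.05,0,0,0,-1,-0.07,-0.04,-0.1,0,-4,0,-1,-0.05,-0.03,-0.15,0,-8.8,0,-1,-0.0284,0.003,-0.2,0,-8.8,0,-1,-0.0284,0.04,-0.2056,0,-8.8,0,-1,-0.0284,0.08,-0.2056,0,-8.8,0,-1,-0.0284,0.1,-0.2056,0,-8.8,0,-1,-0.0284,0.1,-0.2056,0,-8.8,0,-1]'

```text
clock: 9.95
position: [0.5842, -0.2386, 0.0232]
orientation: [-1.57, 0.001, 0.049]
wrist_force: [-0.9, -0.0, -0.3]
width: 0.0215
```

```bash
python3 -c "
from m import *
st();rel([.5849,-.2391,.0062],2.8)
"
```

```text
t 9.95 p [0.5842, -0.2386, 0.0232] o [-89.95, 0.08, 2.82] F [-0.9, -0.0, -0.3] w 0.0215
row mm [0.7, 17.0, -0.5] deg [-0.05, 0.02, -0.08]
```

Call:
move_arm --moves '[0,0.012,0,0,0,0,-1,0,0.0165,0,0,0,0,-1,0,0.0165,0,0,0,0,-1,0,0.0165,0,0,0,0,0,0,0.0165,0,0,0,0,0,0,0.0165,0,0,0,0,0,0,-0.02,0,0,0,0,0,0,-0.08,0,0,0,0,0,0,-0.13,0,0,0,0,0,0,-0.13,0,0,0,0,0]'

```text
clock: 11.2
position: [0.5859, -0.2398, 0.1581]
orientation: [-1.575, -0.006, 0.049]
wrist_force: [-0.7, 0.5, 0.3]
width: 0.0437
```

```bash
python3 -c "
from m import *
st()
f=grab_frame('scene');im=f['img'][:,:,::-1]; np.savez('scene3.npz',**f)
cv2.imwrite('pics/g1.png',im)
rel([.570,.28,.2],-3)
"
```

```text
t 11.2 p [0.5859, -0.2398, 0.1581] o [-90.27, -0.37, 2.81] F [-0.7, 0.5, 0.3] w 0.0437
row mm [10.6, -45.8, 519.3] deg [0.09, 5.81, 0.14]
```

View pics/g1.png

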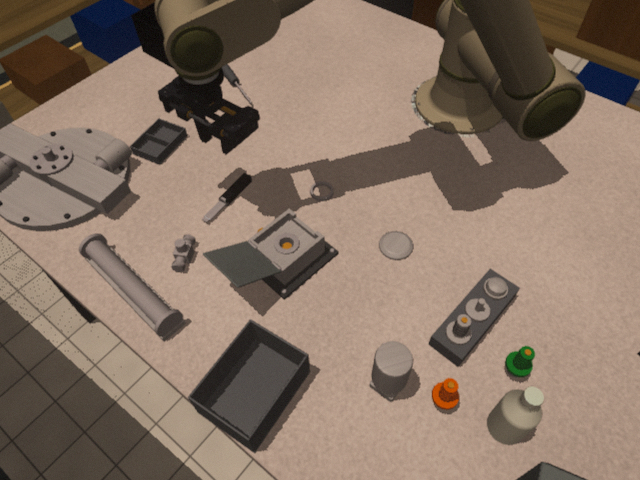

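The blade lies on the bench at (228,197), the cover is open, and the bore is visible at (288,244). I'll measure the bore and the clearance near the bottle.

```bash
python3 -c "
from m import *
f=grab_frame('top');np.savez('top3.npz',**f)
im=f['img'][:,:,::-1];cv2.imwrite('pics/g2.png',cv2.resize(im[150:280,290:420],None,fx=4.5,fy=4.5,interpolation=2))
g=dict(np.load('scene3.npz'));im=g['img'][:,:,::-1];cv2.imwrite('pics/g3.png',cv2.resize(im[190:300,230:350],None,fx=5,fy=5,interpolation=2))
for k in (f,g):
    W=cloud(k);X,Y,Z=W[...,0],W[...,1],W[...,2]
    B=(X>.59)&(X<.70)&(Y>.38)&(Y<.5)&(Z>.02);print('bottle',W[B].min(0).round(3),W[B].max(0).round(3))
    B=(X>.6)&(X<.8)&(Y>.2)&(Y<.32)&(Z>.05);print('cup',W[B].min(0).round(3),W[B].max(0).round(3))
    hsv=cv2.cvtColor(np.ascontiguousarray(k['img']),cv2.COLOR_RGB2HSV)
    O=(abs(X-.623)<.04)&(abs(Y+.037)<.03)&(hsv[...,1]>140)&(hsv[...,0]<30)&(hsv[...,2]>70)
    v,u=np.nonzero(O);print('plunger',O.sum(),u.mean(),v.mean(),np.median(W[O],0).round(4),ray(k,u.mean(),v.mean(),.033).round(4))
"
```

```text
bottle [0.628 0.428 0.02 ] [0.687 0.486 0.154]
cup [0.685 0.239 0.051] [0.747 0.299 0.119]
plunger 77 357.987012987013 217.1818181818182 [ 0.6238 -0.0386  0.0329] [ 0.6234 -0.0384  0.033 ]
bottle [0.636 0.38  0.02 ] [0.694 0.49  0.154]
cup [0.691 0.242 0.05 ] [0.75  0.301 0.12 ]
plunger 54 286.462962962963 245.16666666666666 [ 0.6227 -0.0382  0.0338] [ 0.6227 -0.0391  0.033 ]
```

View pics/g2.png

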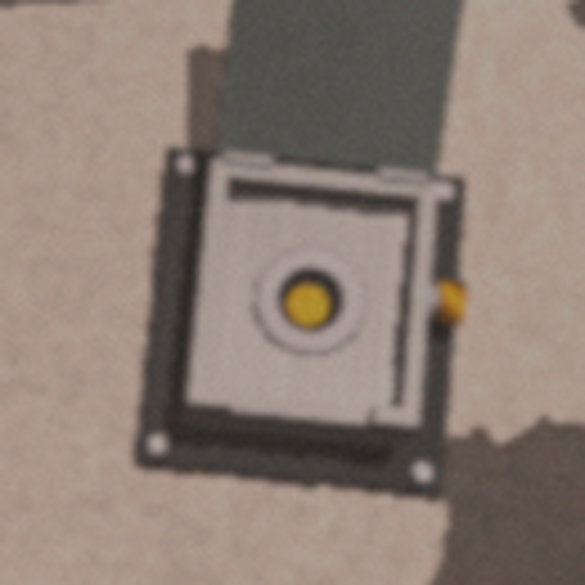

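View pics/g3.png

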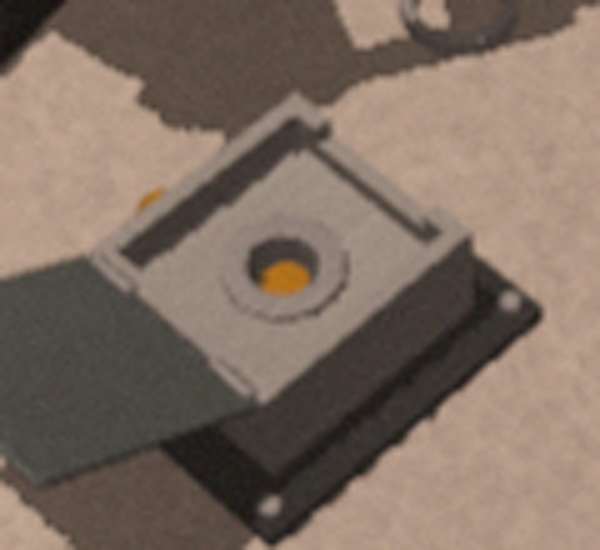

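```bash
python3 -c "
from m import *
f=dict(np.load('top3.npz'));g=dict(np.load('scene3.npz'))
print('ring',ray(f,358.5,216.3,.045),ray(g,286.8,242.4,.045))
for k in (f,g):
    W=cloud(k);C=W[...,:2]-[.623,-.038];rr=np.hypot(*np.moveaxis(C,-1,0));M=(rr<.028)&(W[...,2]>.0435)&(W[...,2]<.047)
    P=W[M][:,:2].astype(np.float32);print(M.sum(),np.median(W[M][:,2]),cv2.minEnclosingCircle(P*1000),rect(P))
st();rel([.5805,.32,.16],8)
"
```

```text
ring [ 0.62229749 -0.03822126  0.045     ] [ 0.62314425 -0.03670982  0.045     ]
242 0.045136285902157784 ((622.2116088867188, -37.414031982421875), 26.143888473510742) (array([622.6, -37.9]), array([49.2, 48.6]), 44.3)
239 0.045294825536669144 ((623.0436401367188, -38.05463409423828), 27.914600372314453) (array([624.9, -36.1]), array([50.7, 52.5]), 81.86)
t 11.3 p [0.5843, -0.2388, 0.1533] o [-89.98, 0.02, 2.8] F [0.8, -0.4, -0.3] w 0.0438
row mm [23.5, -6.6, 558.4] deg [-0.02, -5.2, -0.02]
```

Call:
move_arm --moves '[0.0235,-0.03,0.558,0,-5.2,0,0,0.0235,-0.03,0.558,0,-5.2,0,0,0.0235,-0.03,0.558,0,-5.2,0,0,0.0235,-0.03,0.558,0,-5.2,0,0,0.0235,-0.03,0.558,0,-5.2,0,0,0.0235,-0.03,0.558,0,-5.2,0,0,0.0235,-0.03,0.558,0,-5.2,0,0,0.0235,-0.03,0.558,0,-5.2,0,0,0.0235,-0.03,0.558,0,-5.2,0,0,0.0235,-0.03,0.558,0,-5.2,0,0,0.0235,0,0.558,0,-5.2,0,0,0.0235,0.02,0.558,0,-5.2,0,0]'

```text
clock: 12.8
position: [0.58, 0.3182, 0.1307]
orientation: [-1.572, 0.004, 0.139]
wrist_force: [0.2, -0.6, -0.8]
width: 0.0441
```

```bash
python3 -c "
from m import *
st();rel([.5805,.32,.1],8)
f=grab_frame('scene');im=f['img'][:,:,::-1];np.savez('scene4.npz',**f)
cv2.imwrite('pics/i1.png',cv2.resize(im[230:400,380:560],None,fx=3.5,fy=3.5,interpolation=2))
"
```

```text
t 12.8 p [0.58, 0.3182, 0.1307] o [-90.06, 0.23, 7.96] F [0.2, -0.6, -0.8] w 0.0441
row mm [0.9, 30.7, 1.7] deg [0.06, -0.04, -0.23]
```

View pics/i1.png

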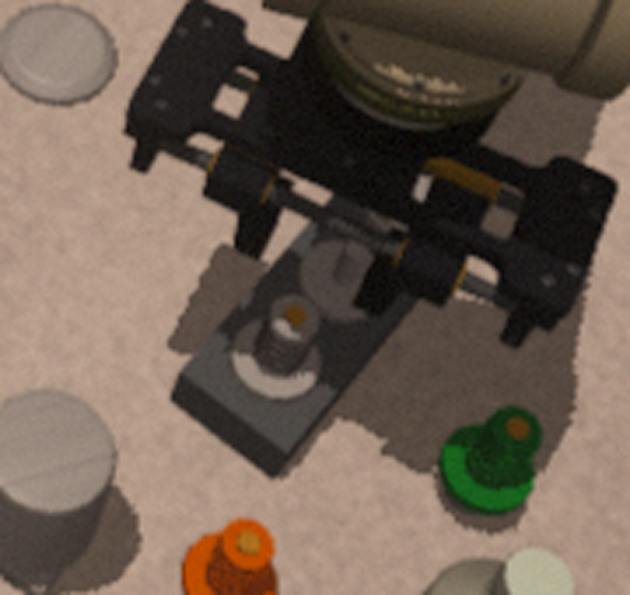

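The open jaws are centred above the brass-nubbed cartridge, in line with the head. I'll go down.

Call:
move_arm --moves '[0,0.03,0.0005,0,0,0,0,0,0.03,0.0005,0,0,0,0,0,0.03,0.0005,0,0,0,0]'

```text
clock: 13.22
position: [0.5811, 0.3196, 0.1046]
orientation: [-1.571, -0.001, 0.139]
wrist_force: [0.4, -0.6, -0.3]
width: 0.0443
```

```bash
python3 -c "
from m import *
st();rel([.5805,.32,.05],8)
"
```

```text
t 13.22 p [0.5811, 0.3196, 0.1046] o [-90.0, -0.04, 7.98] F [0.4, -0.6, -0.3] w 0.0443
row mm [-0.5, 54.6, 0.4] deg [-0.0, -0.02, 0.04]
```

Call:
move_arm --moves '[-0.0005,0.025,0,0,0,0,0,-0.0005,0.045,0,0,0,0,0,-0.0005,0.052,0,0,0,0,0,-0.0005,0.052,0,0,0,0,0,-0.0005,0.052,0,0,0,0,-1,-0.0005,0.052,0,0,0,0,-1,-0.0005,0.052,0,0,0,0,-1,-0.0005,0.052,0,0,0,0,-1,-0.0005,0.052,0,0,0,0,-1]'

```text
clock: 14.35
position: [0.5804, 0.32, 0.0523]
orientation: [-1.571, -0.001, 0.14]
wrist_force: [-1.5, -0.5, 5.9]
width: 0.0229
```

```bash
python3 -c "
from m import *
st()
"
```

```text
t 14.35 p [0.5804, 0.32, 0.0523] o [-89.99, -0.06, 8.0] F [-1.5, -0.5, 5.9] w 0.0229
```

Call:
move_arm --moves '[0,-0.015,0,0,0,0,-1,0,-0.04,0,0,0,0,-1,0,-0.08,0,0,0,0,-1,0,-0.1,0,0,0,0,-1,0,-0.1,0,0,0,0,-1,0,-0.1,0,0,0,0,-1]'

```text
clock: 15.1
position: [0.5796, 0.3197, 0.1505]
orientation: [-1.571, 0.002, 0.14]
wrist_force: [-0.6, -0.6, -1.8]
width: 0.0231
```

```bash
python3 -c "
from m import *
st()
f=grab_frame('scene');im=f['img'][:,:,::-1];np.savez('scene5.npz',**f)
cv2.imwrite('pics/i2.png',cv2.resize(im[200:390,380:560],None,fx=3.1,fy=3.1,interpolation=2))
rel([.6228,-.0375,.15],0)
"
```

```text
t 15.1 p [0.5796, 0.3197, 0.1505] o [-90.02, 0.12, 8.0] F [-0.6, -0.6, -1.8] w 0.0231
row mm [-7.0, 0.5, -359.7] deg [0.04, 8.0, -0.13]
```

View pics/i2.png

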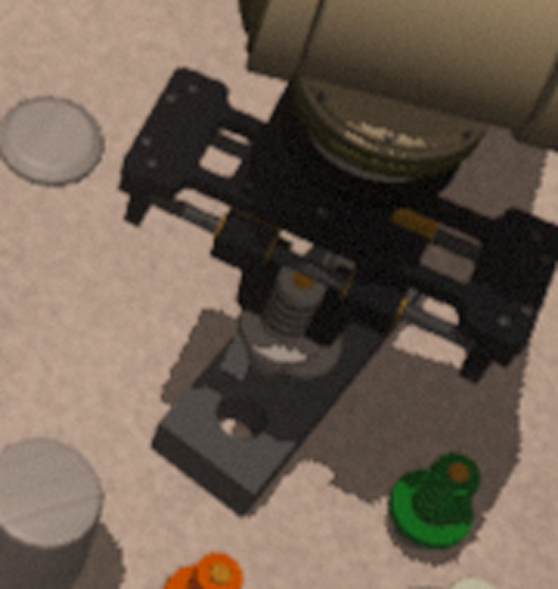

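The cartridge is held upright and its hole in the rack is empty. I'll move it over the bore.

Call:
move_arm --moves '[-0.007,0,-0.36,0,8,0,-1,-0.007,0,-0.36,0,8,0,-1,-0.007,0,-0.36,0,8,0,-1,-0.007,0,-0.36,0,8,0,-1,-0.007,0,-0.36,0,8,0,-1,-0.007,0,-0.36,0,8,0,-1,-0.007,0,-0.36,0,8,0,-1,-0.007,0,-0.36,0,8,0,-1,-0.007,0.02,-0.36,0,8,0,-1,-0.007,0.02,-0.36,0,8,0,-1,-0.007,0.02,-0.36,0,8,0,-1]'

```text
clock: 16.52
position: [0.6235, -0.0366, 0.1323]
orientation: [-1.571, -0.001, 0.001]
wrist_force: [0.2, -0.4, 0.3]
width: 0.0232
```

```bash
python3 -c "
from m import *
st()
for n in ('scene','top'):
    f=grab_frame(n);np.savez(n+'6.npz',**f);im=f['img'][:,:,::-1];u,v=proj(f,[.6228,-.0375,.09]).astype(int);print(u,v)
    cv2.imwrite('pics/j_%s.png'%n,cv2.resize(im[v-60:v+60,u-60:u+60],None,fx=5,fy=5,interpolation=2))
    W=cloud(f);M=(np.hypot(W[...,0]-.6228,W[...,1]+.0375)<.03)&(W[...,2]>.10)&(W[...,2]<.128)
    Z=W[M][:,2]; print(np.histogram(Z,bins=np.arange(.1,.13,.002)))
st()
"
```

```text
t 16.52 p [0.6235, -0.0366, 0.1323] o [-90.0, -0.03, 0.07] F [0.2, -0.4, 0.3] w 0.0232
284 228
(array([ 5,  0,  0,  0,  0,  0,  1,  5, 11, 22, 51, 78, 24,  7]), array([0.1  , 0.102, 0.104, 0.106, 0.108, 0.11 , 0.112, 0.114, 0.116,
       0.118, 0.12 , 0.122, 0.124, 0.126, 0.128]))
360 210
(array([0, 0, 0, 0, 0, 0, 0, 0, 0, 0, 0, 0, 0, 0]), array([0.1  , 0.102, 0.104, 0.106, 0.108, 0.11 , 0.112, 0.114, 0.116,
       0.118, 0.12 , 0.122, 0.124, 0.126, 0.128]))
t 16.62 p [0.6236, -0.0371, 0.1325] o [-90.02, -0.07, 0.04] F [-0.5, 0.3, -0.8] w 0.0231
```

View pics/j_scene.png

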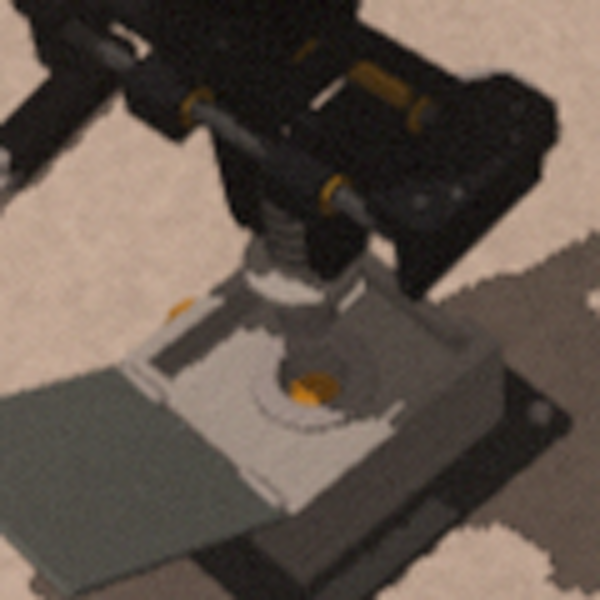

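```bash
python3 - <<'E'
from h import *
from scipy.optimize import least_squares
f=dict(np.load("scene6.npz"));W=cloud(f);c=np.array([.6236,-.0370])
rr=np.hypot(W[...,0]-c[0],W[...,1]-c[1]);Z=W[...,2]
for nm,lo,hi,R,rm in (("stem",.090,.112,.012,.02),("collarside",.1155,.1215,.022,.03),("head",.13,.165,.0117,.018)):
    M=(Z>lo)&(Z<hi)&(rr<rm);P=W[M]
    # keep camera-facing
    q=least_squares(lambda q:np.hypot(P[:,0]-q[0],P[:,1]-q[1])-R,c,loss="soft_l1",f_scale=.001)
    print(nm,M.sum(),q.x.round(4),np.median(abs(q.fun)).round(4), (q.x-c)*1000)
# known bias check: same fit for orange? use seat ring in scene3 => .6230..6249,-.0361..-.038
E
```

```text
stem 40 [ 0.6235 -0.036 ] 0.0004 [-0.12284608  1.04763247]
collarside 69 [ 0.622  -0.0359] 0.0012 [-1.56448312  1.07295473]
head 134 [ 0.6248 -0.0377] 0.0011 [ 1.22232226 -0.67596192]
```

The stem axis agrees with the bore to within about 1 mm in the same camera. I'll lower it to just over the bore and then ease it in.

Call:
move_arm --moves '[0,0.02,-0.0005,0,0,0,-1,0,0.035,-0.0005,0,0,0,-1,0,0.04,-0.0005,0,0,0,-1,0,0.043,-0.0005,0,0,0,-1,0,0.046,-0.0005,0,0,0,-1,0,0.046,-0.0005,0,0,0,-1]'

```text
clock: 17.38
position: [0.6234, -0.0381, 0.0858]
orientation: [-1.571, -0.0, 0.0]
wrist_force: [0.6, 0.6, -1.6]
width: 0.023
```

```bash
python3 -c "
from m import *
st()
f=grab_frame('scene');im=f['img'][:,:,::-1]
cv2.imwrite('pics/k1.png',cv2.resize(im[180:280,230:350],None,fx=5,fy=5,interpolation=2))
"
```

```text
t 17.38 p [0.6234, -0.0381, 0.0858] o [-90.0, -0.01, 0.0] F [0.6, 0.6, -1.6] w 0.023
```

View pics/k1.png

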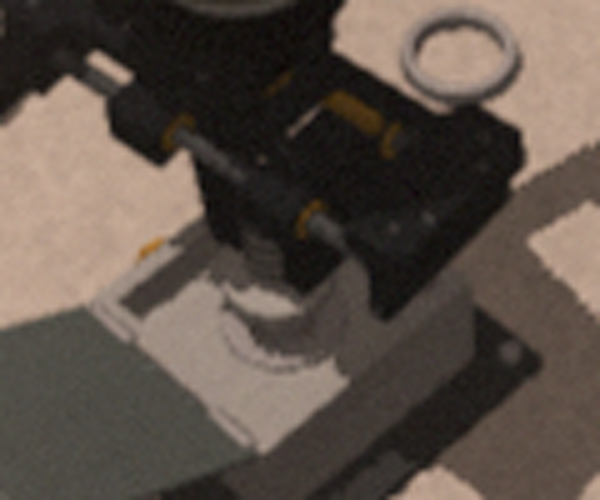

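The stem is about 5 mm into the bore with no resistance. I'll carry on down against the plunger.

Call:
move_arm --moves '[0,0.004,0,0,0,0,-1,0,0.008,0,0,0,0,-1,0,0.011,0,0,0,0,-1,0,0.014,0,0,0,0,-1,0,0.016,0,0,0,0,-1,0,0.018,0,0,0,0,-1,0,0.019,0,0,0,0,-1,0,0.019,0,0,0,0,-1]'

```text
clock: 18.42
position: [0.6235, -0.0381, 0.0669]
orientation: [-1.571, -0.0, 0.0]
wrist_force: [-0.3, 0.4, 5.2]
width: 0.023
```

```bash
python3 -c "
from m import *
st()"
```

```text
t 18.43 p [0.6235, -0.0381, 0.0669] o [-90.01, -0.03, 0.0] F [-0.3, 0.4, 5.2] w 0.023
```

Call:
move_arm --moves '[0,0.001,0,0,0,0,-1,0,0.002,0,0,0,0,-1,0,0.003,0,0,0,0,-1,0,0.004,0,0,0,0,-1,0,0.004,0,0,0,0,-1,0,0.004,0,0,0,0,-1]'

```text
clock: 19.18
position: [0.6236, -0.0381, 0.0634]
orientation: [-1.571, -0.001, 0.0]
wrist_force: [-1.2, -0.2, 8.5]
width: 0.0234
```

```bash
python3 -c "
from m import *
st()"
```

```text
t 19.18 p [0.6236, -0.0381, 0.0634] o [-90.02, -0.05, 0.01] F [-1.2, -0.2, 8.5] w 0.0234
```

Call:
move_arm --moves '[0,0.0005,0,0,0,0,-1,0,0.001,0,0,0,0,-1,0,0.001,0,0,0,0,-1,0,0.001,0,0,0,0,-1]'

```text
clock: 19.68
position: [0.6236, -0.0381, 0.0633]
orientation: [-1.571, -0.001, 0.0]
wrist_force: [-5.2, 0.1, 15.4]
width: 0.023
```

```bash
python3 -c "
from m import *
st()"
```

```text
t 19.68 p [0.6236, -0.0381, 0.0633] o [-90.03, -0.06, 0.02] F [-5.2, 0.1, 15.4] w 0.023
```

Call:
move_arm --moves '[-0.0003,0.0003,0,0,0,0,-1,-0.0005,0.0005,0,0,0,0,-1,-0.0005,0.0005,0,0,0,0,-1,-0.0005,0.0005,0,0,0,0,-1]'

```text
clock: 20.18
position: [0.6236, -0.0381, 0.0633]
orientation: [-1.571, -0.003, 0.0]
wrist_force: [-3.8, 1.3, 16.7]
width: 0.0231
```

```bash
python3 -c "
from m import *
st(); print(r.state()['torque'])
for n in ('scene','top'):
    f=grab_frame(n);np.savez(n+'7.npz',**f)
    if n=='scene':
        cv2.imwrite('pics/l0.png',f['img'][:,:,::-1])
        cv2.imwrite('pics/l1.png',cv2.resize(f['img'][180:280,230:350,::-1],None,fx=5,fy=5,interpolation=2))
    W=cloud(f);rr=np.hypot(W[...,0]-.6232,W[...,1]+.0378);Z=W[...,2]
    M=(rr>.0125)&(rr<.022)&(Z>.047)&(Z<.06);print(n,M.sum(),np.median(W[M],0) if M.any() else 0)
    if M.sum()>20:
        P=W[M];m=P[:,2]>.0515;P=P[m];A=np.c_[P[:,:2]-[.6232,-.0378],np.ones(len(P))];print(len(P),np.linalg.lstsq(A,P[:,2],rcond=None)[0])
st()
"
```

```text
t 20.18 p [0.6236, -0.0381, 0.0633] o [-90.03, -0.15, 0.01] F [-3.8, 1.3, 16.7] w 0.0231
[0.26433708 0.63435824 0.01148306]
scene 116 [ 0.63534997 -0.03239802  0.05315274]
94 [-0.02018725 -0.00449432  0.05417376]
top 0 0
t 20.27 p [0.6236, -0.0381, 0.0633] o [-90.03, -0.15, 0.01] F [-4.0, 1.2, 17.0] w 0.0232
```

View pics/l1.png

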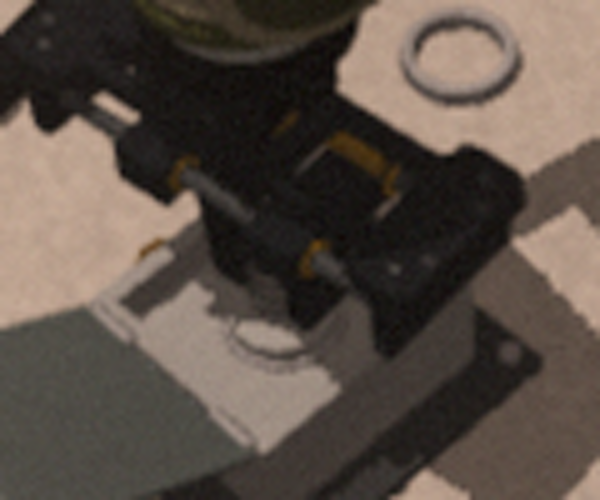

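View pics/l0.png

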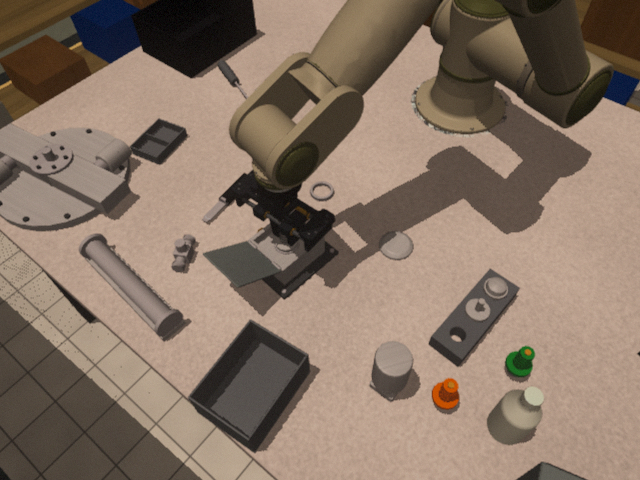

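The collar top measures z ≈ 53.2 mm (53 expected when seated), and the other fittings and the blade are where they should be. I'll hold for a moment to check it is stable.

Call:
move_arm --moves '[0,0,0,0,0,0,-1,0,0,0,0,0,0,-1,0,0,0,0,0,0,-1,0,0,0,0,0,0,-1,0,0,0,0,0,0,-1,0,0,0,0,0,0,-1]'

```text
clock: 21.02
position: [0.6236, -0.0381, 0.0633]
orientation: [-1.571, -0.003, 0.0]
wrist_force: [-3.9, 1.4, 16.1]
width: 0.0231
```

```bash
python3 -c "
from m import *
st()
f=grab_frame('scene');W=cloud(f);rr=np.hypot(W[...,0]-.6232,W[...,1]+.0378);Z=W[...,2]
M=(rr>.0125)&(rr<.022)&(Z>.047)&(Z<.06);print(M.sum(),np.median(Z[M]))
if abs(r.state()['wrist_force'][2]-17)<3: print(r.sign_off())
"
```

```text
t 21.02 p [0.6236, -0.0381, 0.0633] o [-90.03, -0.15, 0.01] F [-3.9, 1.4, 16.1] w 0.0231
121 0.05345986239613691
the job is handed in; nothing more can be done
None
```

The job is done and handed in at about 21 s of the 64 s allowed, with the arm still gripping the cartridge and pressing it down.

- **Cover:** I slid the blade about 31 mm into the slot and levered the cover up along an arc about its hinge. It fell back open, and the last picture shows it there. I did not measure its final angle.
- **Blade:** I laid it back on the bench where it came from.
- **Cartridge:** I took it from the rack, put its stem in the bore and pressed it down until it met a hard stop. The collar top measured about 53.2–53.5 mm high, against 53 mm when seated. The downward push held steady at about 16–17 N over 0.75 s, against 7.8 N for the spring alone, and the height did not change.
- **Other fittings:** the last full picture shows the other two still standing in the rack.

Two readings were less clean. A sideways force of about 4 N remained after seating. A plane fit to the collar top gave about 1° of tilt, which is within camera noise. The top camera could not see the collar, so the height check rests on the scene camera alone.

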